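# Set the corner jig true with a square

### The arm

A 6-joint arm with a two-finger parallel gripper is mounted at the origin on a cart in front of the work surface, level with it; the furniture and walls round the work are solid. World frame = base frame: x ahead of the robot, y to its left, z up, the work surface at z = 0. Lengths are in m, angles in rad, forces in N, time in s.
With the tool pointing down it reaches from about 0.425 to 0.95 m from the base axis. Payload 3.5 kg.
Tool frame: the origin (TCP) lies on the centre line of the jaws, within the pads' length; the fingertips stand tip_extent ahead of it and the grasp point (between the pads) lies 2 mm behind it (tip_extent is the distance from the TCP to the fingertips, in m); z points along the fingers, y is the direction in which the jaws open and shut (so a half turn about z gives the same grasp; the last joint's range is limited). The gripper opens to 85 mm and grips with 20 to 120 N. Pads are 22 mm wide; open, the fingers measure 114 mm over their backs; the gripper's body (76 mm by 85 mm) begins 54 mm behind the grasp point. The pads swing forward as they close: fully open they stand 13 mm farther back than shut.
Start: joints at [1.101, 0.286, 1.577, -0, 1.279, -0.15], TCP at [0.212, 0.641, 0.248] pointing down, gripper open.
Joint ranges: [-2.77, 2.77], [-0.9, 2.22], [0.21, 2.48], [-1.53, 4.67], [0.24, 2.81], [-2.84, 2.84]. Speed limits (rad/s): [2.79, 2.79, 3.14, 3.14, 3.14, 3.14].

### API

Orientations are given as a unit quaternion [x, y, z, w].
In Python, from plant import * gives the robot as it stands.
- The arm moves only by the shell command python3 -m crank 'ROWS' [FORCE]. ROWS is JSON, a list of rows, each a list of 7 numbers: the gripper's target within -1 to 1 (shut at 1, half-way at 0, fully open at -1), then the shift along the tool's x, y, z in cm, then the turn, a rotation vector about the tool's x, y, z in degrees. In form: [[fingers, tx, ty, tz, wx, wy, wz], ...]. A call has 1 to 5 rows; each row shifts and turns the commanded pose from where the row before left it, along the tool's axes as they then stand; what a row does not reach is not made up. A row lasts 1/10 s, in which the tool goes at most 50 mm and 8.59 degrees, less where a joint would pass 70% of its speed; a pose out of reach is approached as far as the arm can. A call is refused whole if a number of a shift passes 5 or a number of a turn 8.59, either way. A call with a gripper value outside its range is refused whole. The fingers move at their own pace and stop on an object; FORCE is the grip in N (left out, the last holds). Time passes only in rows, so rows that do not move let the fingers close. It gives the time, the measured TCP pose, the force and the opening at its end, in the units of the state.
- get_state(): the state, without advancing time (a new reading comes with each control period).
- read_camera(name): name is "scene" or "top" or "wrist"; returns a dict with "color" (384x512x3 uint8, red, green, blue), "vfov" (degrees; the focal length in pixels is half the picture's height over the tangent of half this angle, whatever the lens; pixels are square), "cx", "cy" (the principal point, pixels), "cam_to_world" (4x4, takes a point from camera to world coordinates). Camera axes: x right, y up, looking along -z (the intrinsics and any distortion apply to the point x, -y, -z); pixel columns grow to the right and rows downward; lengths in m; the calibration is good to about 2 mm. A picture is of the moment at which its call begins. There is no depth.
- sign_off(): hands the job in, once; it reports no verdict.
Trained networks look in the newest picture that a camera, given by its name, has taken for a name from the list of things; names that differ only in an ending like _2 or _b are one class to them, and where a whole thing is asked for, a point or a joint stands for the part that bears it (a point fixed in the world has none). Each returns a list of dicts, best first, with "p" (0 to 1); they miss things now and then, are a little off and sometimes report something else, mostly with a low value. They report only what shows in the picture. A call takes as long as a camera call. They do not tell look-alikes from the thing itself.
- trace(thing, camera): "pixels" (384x512 bool, what is visible of it) and "location" ([column, row] in pixels, amid what is visible of it).
- place_of(thing, camera): "location" ([column, row] in pixels: a listed point, or the origin of a listed thing).
The state is a dict: "time": time; "qpos": joint angles; "dq": joint speeds; "joint_efforts": joint torques, N m; "eef_pos": TCP position; "tcp_rot": TCP orientation; "contact_force": force on the tool from outside, world axes, zero at the start; "wrist_torque": the same for the moment, N m; "opening": opening from 0.0 (shut) to 1.0 (fully open).
Only numpy, scipy, OpenCV 4.12 (cv2) and the standard library are available. Lean on these libraries where they do the work, as an engineer would, in place of code of your own. Each camera call takes 0.05 s, during which the arm holds its last target.

### The job

Pick the steel square up off the rubber mat and set the corner jig true with it: lay its outside corner into the jig and press it gently against the fixed steel rail and the blue pad of the stiff swing arm at the same time, pushing the arm round with the square alone until both faces sit flush with no gap, and hold it pressed there for about a second (about 10 N on each face, never above 20 N). Then lay the square back flat near the middle of the mat, leaving the arm square to the rail and the other things where they are.

Things in the scene. Friction and masses are not known exactly. Their poses are not given: they have to be found in the camera images.
- square: small steel machinist square, L-shaped, loose, about 0.17 kg, lying flat. Origin: centre of the underside of its 92 x 70 mm outline; z up. Thick stock: x -46 to -34, y -35 to 35, z 0 to 14 mm. Thin blade: x -33 to 46, y -35 to -20, z 0 to 2 mm. Outside corner at (-46, -35) mm; outer faces: the stock's side x = -46, and y = -35 (blade edge and stock end)
- mat: black rubber tool mat, fixed, 160 (x) x 140 (y) x 3 mm thick; origin at the centre of its underside. The square starts on it
- jig: grey L-shaped base of the corner jig, screwed to the worktop, 4 mm thick, all outside the inner corner. Origin: the inner corner at worktop height when the arm's pad is fully back; z up. x runs along the rail's face, y along the pad's face when the arm is true. The square goes in the open quarter +x, +y (bare worktop)
- rail: fixed steel rail of the jig, 14 mm high; same frame as the jig. Its working face is the plane y = 0, x -40 to 110 mm, facing +y, from the worktop up. Dry metal: while the square is pressed on the rail, friction (about 0.6 of the press) holds it against a push along the rail
- swing_arm: aluminium arm on a stiff pivot (stays put). Origin: pivot axis, worktop height, (-8, 16) mm in the jig frame; axes parallel to the jig's when true. Its smooth blue pad is the working face: y -8 to 22, z 4 to 15 mm, clamped (no give) at x = 8 to 24 mm, a setting not in this pose. Starts 0.1 to 0.22 rad clockwise from above, into the corner. 4 to 6 N on its free end turns it; flush, it stops hard
- driver_red: bystander: red screwdriver, 186 mm, lying loose; origin at its middle on the worktop
- bolt_1: bystander: steel bolt, 56 mm, lying loose; origin at its middle on the worktop
- marker_purple: bystander: purple marker pen, 126 mm, lying loose; origin at its middle on the worktop
- square_grip (a point): best grip, from above across the 12 mm stock: at (-40, 22, 7) mm in the square's frame, same axes. Gripped here, the fingers stay beyond the free end of the swing arm while the square is in the jig
- jig_seat (a point): where the square's origin lies, with the jig's yaw, when it is seated with the pad fully back: (46, 35, 2) mm in the jig's frame, same axes; with the pad out it lies up to 16 mm farther in +x. The square meets both faces when held 1 to 3 mm above the worktop
Not all that is in view belongs to the job. What is shaped like the square but purple or red is not meant.

How it is judged:
On the way:
1. The held square is pressed against the rail and the swing arm at once (2 N or more on each), flush with both (within 0.035 rad), for 0.8 s (contact force between square and rail above 2 N and contact force between square and swing_arm above 2 N and contact force between the fingers and square above 1 N and angle between the x axis of square and the x axis of jig, either way round below 0.035 rad and angle between the y axis of swing_arm and the y axis of jig, either way round below 0.035 rad and angle between square's own z axis and vertical below 0.06 rad and x of square in the frame of jig below 0.066 m and y of square in the frame of jig below 0.038 m), for 0.8 s.
At the end, for the whole second after the job is handed in: The swing arm stands square to the rail within 0.035 rad (2 degrees), and the square lies flat, right way up, released and at rest on the mat, its origin within 50 mm of the mat's centre (angle between the y axis of swing_arm and the y axis of jig, either way round below 0.035 rad and horizontal distance between square and mat below 0.05 m and height (world z) of square below 0.006 m and angle between square's own z axis and vertical below 0.04 rad and linear speed of square below 0.02 m/s); the robot touches nothing.
It fails at once if The square is pressed on the rail or the swing arm with more than 20 N (contact force between square and rail above 20 N or contact force between square and swing_arm above 20 N).
It fails at once if The swing arm is pushed by the robot itself instead of with the square (contact force between the arm and swing_arm above 1 N).
It fails at once if The swing arm is pushed by the fingers instead of with the square (contact force between the fingers and swing_arm above 1 N).
It fails at once if The screwdriver, bolt or marker is shifted by more than 20 mm (distance of any of driver_red, bolt_1, marker_purple from where it was at the start of the episode above 0.02 m).
It also fails if it takes over 72 s, if anything falls off the work surface, if the arm or the gripper's body presses on something with over 40 N, if the wrist force passes 120 N, or if a joint passes its speed limit or range.

## Working session

There is one attempt and no reset: what is moved stays moved. The work goes in short steps, Python scripts to look and compute and a shell command to move; the robot and the scene stay as the last step left them, time stands still between calls to the robot, and variables do not carry over. Pictures are saved under pics/ and viewed, and the job is handed in when it is done.

```bash
ls; mkdir -p pics
python3 - <<'E'
from plant import *
import cv2
print(get_state())
for n in ["scene","top","wrist"]:
    r=read_camera(n); print(n,{k:v for k,v in r.items() if k!="color"})
    cv2.imwrite(f"pics/{n}0.png",r["color"][:,:,::-1])
    for t in ["square","mat","jig","rail","swing_arm","square_grip","jig_seat","driver_red","bolt_1","marker_purple"]:
        try: print(t,[(round(d["p"],2),[round(float(v),1) for v in d["location"]]) for d in place_of(t,n)])
        except Exception as e: print(t,e)
E
```

```text
pics
{'time': 0.0, 'qpos': array([ 1.10099465e+00,  2.87183623e-01,  1.57814472e+00, -7.79399158e-06,
        1.27860958e+00, -1.50014656e-01]), 'dq': array([ 5.03326587e-04,  1.10829274e-03,  8.47241559e-05, -5.98479308e-04,
        1.61875441e-03, -7.38979579e-04]), 'joint_efforts': array([-1.39627227e-04, -4.05987096e+01, -2.92625356e+01, -6.29195529e-05,
        5.82048131e-03, -8.69891380e-06]), 'eef_pos': array([0.21190128, 0.6402379 , 0.24695264]), 'tcp_rot': array([ 1.59211853e-01,  9.87243744e-01, -1.11791126e-03, -3.54067420e-04]), 'contact_force': array([0.26351197, 0.8827602 , 0.66276058]), 'wrist_torque': array([ 0.00897807,  0.01203004, -0.06097748]), 'opening': 1.0007135558867455}
scene {'vfov': 49.938709394484725, 'cx': 252.26509928855913, 'cy': 193.85339208612226, 'cam_to_world': array([[ 0.67183954,  0.38662125, -0.63178766, -0.31406903],
       [-0.74068587,  0.35529148, -0.57022137, -0.81944276],
       [ 0.00400907,  0.85105345,  0.52506376,  0.72336632],
       [ 0.        ,  0.        ,  0.        ,  1.        ]])}
square [(0.82, [287.9, 286.5]), (0.74, [285.5,
[... 1079 characters left out ...]
150.4, 180.9])]
driver_red [(0.87, [222.1, 161.2]), (0.32, [142.9, 183.4])]
bolt_1 [(0.51, [228.8, 220.1])]
marker_purple [(0.5, [220.3, 116.4])]
wrist {'vfov': 61.91519502064585, 'cx': 257.8564649976807, 'cy': 194.2348355156662, 'cam_to_world': array([[ 3.13913074e-01, -9.15236960e-01, -2.52586401e-01,
         1.47388537e-01],
       [ 9.49451726e-01,  3.02616081e-01,  8.34561448e-02,
         6.61486331e-01],
       [ 5.45586168e-05, -2.66016569e-01,  9.63968455e-01,
         3.74078169e-01],
       [ 0.00000000e+00,  0.00000000e+00,  0.00000000e+00,
         1.00000000e+00]])}
square []
mat []
jig []
rail []
swing_arm []
square_grip []
jig_seat []
driver_red []
bolt_1 []
marker_purple []
```

View pics/scene0.png

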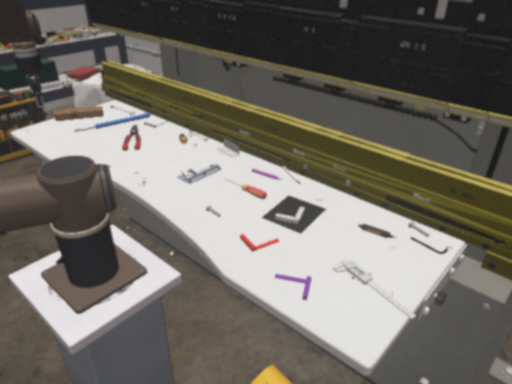

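View pics/top0.png

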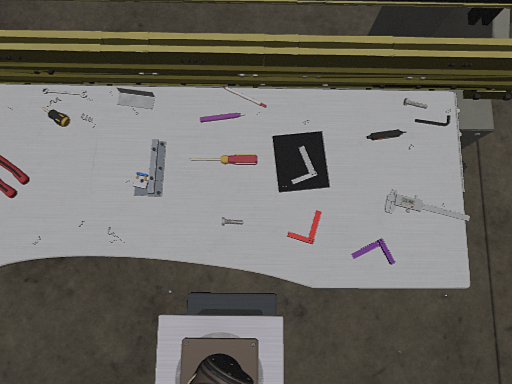

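Run:
```python
import cv2
i=cv2.imread("pics/top0.png")
cv2.imwrite("pics/topc.png",cv2.resize(i[90:290,90:410],None,fx=2.5,fy=2.5,interpolation=cv2.INTER_CUBIC))
i=cv2.imread("pics/scene0.png")
cv2.imwrite("pics/scc.png",cv2.resize(i[130:310,140:340],None,fx=3.3,fy=3.3,interpolation=cv2.INTER_CUBIC))
```

```text
(no output)
```

View pics/topc.png

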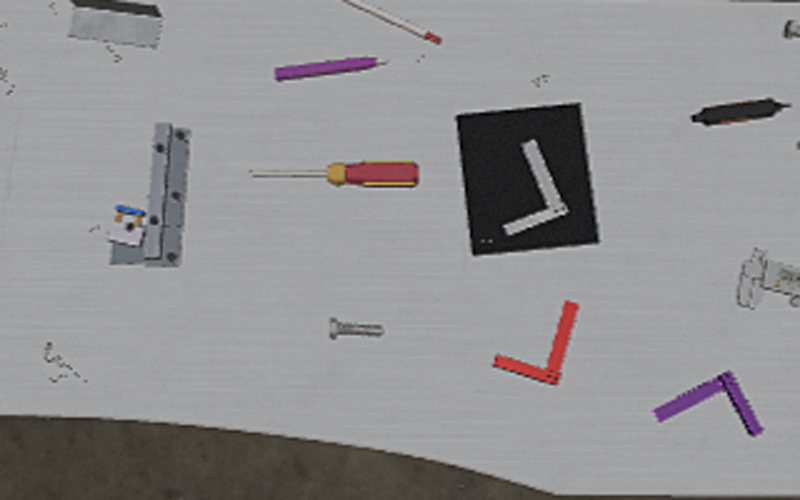

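View pics/scc.png

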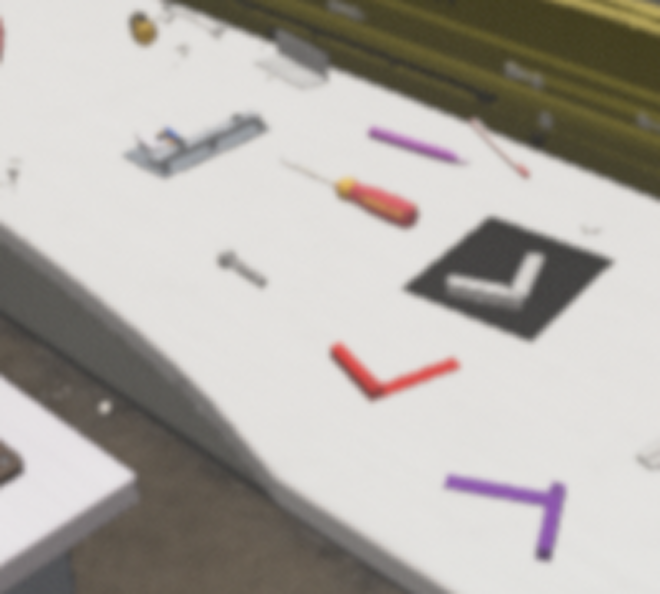

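The candidates for the square are a steel L on the black mat (top camera, about px 303,165), a red L (310,227) and a purple L (375,250). The steel one on the mat is the target. The jig is at top px (150,170), with the blue pad at (142,176).

```bash
cat > h.py <<'E'
from plant import *
import numpy as np, cv2
from scipy.spatial.transform import Rotation as R
def p2w(r,px,z):
    px=np.asarray(px,float).reshape(-1,2)
    f=192/np.tan(np.radians(r["vfov"]/2)); M=np.array(r["cam_to_world"])
    d=np.c_[(px[:,0]-r["cx"])/f,-(px[:,1]-r["cy"])/f,-np.ones(len(px))]@M[:3,:3].T
    o=M[:3,3]; return o+d*((z-o[2])/d[:,2])[:,None]
def w2p(r,P):
    P=np.asarray(P,float).reshape(-1,3)
    f=192/np.tan(np.radians(r["vfov"]/2)); M=np.array(r["cam_to_world"])
    c=(P-M[:3,3])@M[:3,:3]; return np.c_[r["cx"]+f*c[:,0]/-c[:,2], r["cy"]-f*c[:,1]/-c[:,2]]
def st():
    s=get_state(); Rm=R.from_quat(s["tcp_rot"]).as_matrix()
    print("t %.2f"%s["time"],"pos",np.round(s["eef_pos"]*1000,1),"yawY %.2f"%np.degrees(np.arctan2(Rm[1,1],Rm[0,1])),"F",np.round(s["contact_force"],1),"open %.3f"%s["opening"],"q",np.round(s["qpos"],2), "tilt",np.round(Rm[:2,2],4))
    return s,Rm
def go(target,yaw=None):
    """shift in tool axes (cm) + yaw turn about tool z (deg) needed; turn assumed applied alongside"""
    s,Rm=st(); d=Rm.T@(np.array(target)-s["eef_pos"])*100
    print("tool shift cm",np.round(d,2))
    if yaw is not None:
        Y=np.degrees(np.arctan2(Rm[1,1],Rm[0,1])); dw=-(yaw-Y); dw=(dw+90)%180-90
        print("turn wz deg",round(dw,2))
E
python3 - <<'E'
from h import *
r=read_camera("top")
c=lambda x,y:[90+x/2.5,90+y/2.5]
for n,p,z in [("mat corners",[c(458,117),c(580,104),c(598,241),c(473,254)],.003),("sq corner",[c(566,210),],.01),("stock end",[c(506,230)],.01),("blade end",[c(530,142)],.005),("rail top ends",[c(155,124),c(148,258)],.014),("rail right",[c(172,124),c(165,258)],.014),("pad",[c(117,207),c(142,212)],.015),("bolt",[c(330,327),c(382,330)],0.005),("driver",[c(250,173),c(418,174)],.01)]:
    print(n,np.round(p2w(r,p,z)*1000).astype(int).tolist())
for t in ["jig","square","mat","swing_arm"]:
    for d in place_of(t,"top"): print(t,round(d["p"],2),np.round(p2w(r,d["location"],0)*1000))
go([0.4,-0.15,0.3],25)
E
python3 -m crank --help | head -20
```

```text
mat corners [[626, -132, 3], [643, -268, 3], [488, -285, 3], [472, -149, 3]]
sq corner [[520, -249, 10]]
stock end [[497, -184, 10]]
blade end [[598, -212, 5]]
rail top ends [[609, 199, 14], [461, 198, 14]]
rail right [[609, 181, 14], [461, 180, 14]]
pad [[516, 234, 15], [510, 207, 15]]
bolt [[390, 3, 5], [388, -52, 5]]
driver [[557, 94, 10], [558, -89, 10]]
jig 0.89 [[510. 203.   0.]]
square 0.86 [[ 551. -193.    0.]]
square 0.67 [[ 296. -397.    0.]]
square 0.56 [[ 386. -223.    0.]]
mat 0.74 [[ 572. -206.    0.]]
mat 0.4 [[ 553. -195.    0.]]
swing_arm 0.7 [[490. 220.   0.]]
swing_arm 0.23 [[ 511. -200.    0.]]
t 1.90 pos [212.2 640.8 248.3] yawY 71.68 F [ 0.6 -0.4  0.5] open 1.000 q [ 1.1   0.29  1.58 -0.    1.28 -0.15] tilt [ 0. -0.]
tool shift cm [-42.69 -69.16  -5.17]
turn wz deg 46.68invalid input: not JSON, or not a number
```

Run:
```python
from h import *
go([0.50,0.22,0.20],22)
```

```text
t 1.90 pos [212.2 640.8 248.3] yawY 71.68 F [ 0.6 -0.4  0.5] open 1.000 q [ 1.1   0.29  1.58 -0.    1.28 -0.15] tilt [ 0. -0.]
tool shift cm [-40.55 -30.89   4.83]
turn wz deg 49.68
```

```bash
python3 -m crank '[[-1,-3.4,-2.6,0.4,0,0,0],[-1,-3.4,-2.6,0.4,0,0,0],[-1,-3.4,-2.6,0.4,0,0,0],[-1,-3.4,-2.6,0.4,0,0,0],[-1,-3.4,-2.6,0.4,0,0,0]]' && python3 -m crank '[[-1,-3.4,-2.6,0.4,0,0,0],[-1,-3.4,-2.6,0.4,0,0,0],[-1,-3.4,-2.6,0.4,0,0,0],[-1,-3.4,-2.6,0.4,0,0,0],[-1,-3.4,-2.6,0.4,0,0,0]]' && python3 -m crank '[[-1,-3.4,-2.6,0.4,0,0,0],[-1,-3.4,-2.6,0.4,0,0,0],[-1,0,0,0,0,0,8.5],[-1,0,0,0,0,0,8.5],[-1,0,0,0,0,0,8.5]]' && python3 -m crank '[[-1,0,0,0,0,0,8.5],[-1,0,0,0,0,0,8.5],[-1,0,0,0,0,0,7.5],[-1,0,0,0,0,0,0],[-1,0,0,0,0,0,0]]'
python3 - <<'E'
from h import *
go([0.50,0.22,0.20],22)
r=read_camera("wrist"); cv2.imwrite("pics/w1.png",r["color"][:,:,::-1]); np.save("w1.npy",r,allow_pickle=True)
for t in ["jig","rail","swing_arm","jig_seat"]:
    for d in place_of(t,"wrist"): print(t,round(d["p"],2),np.round(d["location"]),np.round(p2w(r,d["location"],0)*1000))
E
```

```text
time: 2.4
eef_pos: [0.3334, 0.4625, 0.2284]
tcp_rot: [0.159, 0.987, 0.0, 0.0]
contact_force: [0.7, 0.1, -0.4]
opening: 0.999
time: 2.9
eef_pos: [0.454, 0.2856, 0.2085]
tcp_rot: [0.159, 0.987, 0.0, 0.0]
contact_force: [0.8, 0.7, -0.1]
opening: 0.997
time: 3.4
eef_pos: [0.5018, 0.2157, 0.2004]
tcp_rot: [0.377, 0.926, 0.0, 0.0]
contact_force: [-0.2, 0.1, 0.3]
opening: 1.0
time: 3.9
eef_pos: [0.5014, 0.2163, 0.2004]
tcp_rot: [0.56, 0.828, 0.0, 0.0]
contact_force: [-0.4, -0.2, 0.1]
opening: 1.001
t 3.90 pos [501.4 216.3 200.4] yawY 21.84 F [-0.4 -0.2  0.1] open 1.001 q [ 0.22  0.05  1.94 -0.    1.15 -0.16] tilt [0.0001 0.    ]
tool shift cm [0.39 0.01 0.04]
turn wz deg -0.16
jig 0.66 [253. 185.] [[501. 203.   0.]]
rail 0.88 [256. 183.] [[503. 206.   0.]]
swing_arm 0.58 [256. 169.] [[497. 219.   0.]]
```

View pics/w1.png

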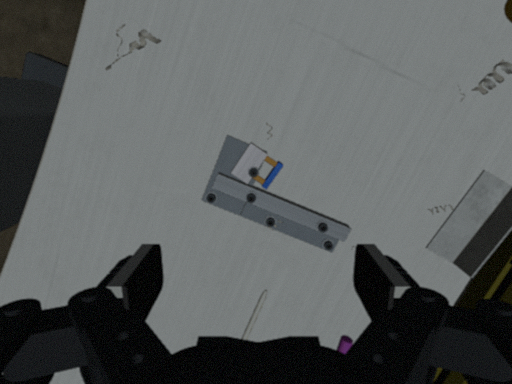

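Run:
```python
import cv2
i=cv2.imread("pics/w1.png")
cv2.imwrite("pics/w1c.png",cv2.resize(i[125:265,190:360],None,fx=4.25,fy=4.25,interpolation=cv2.INTER_CUBIC))
```

```text
(no output)
```

View pics/w1c.png

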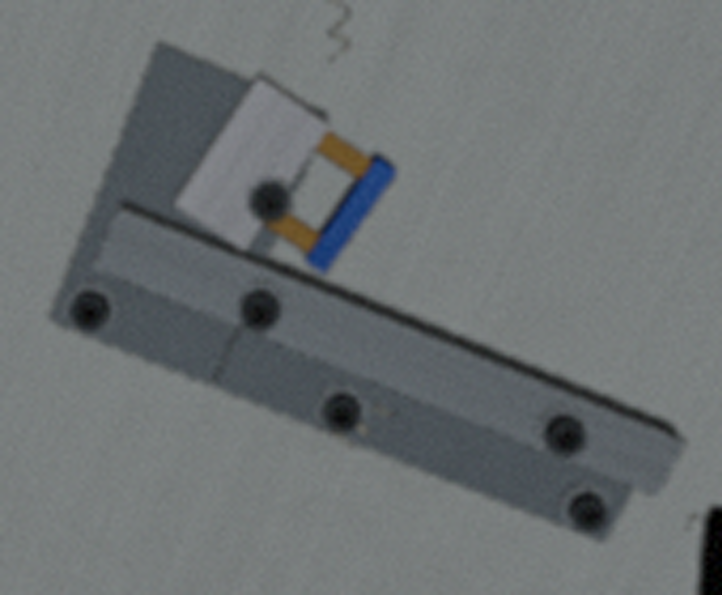

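Run:
```python
from h import *
r=np.load("w1.npy",allow_pickle=True).item()
print(np.round(r["cam_to_world"][:3,3]*1000))
c=lambda L:[[190+x/4.25-0.38,125+y/4.25-0.38] for x,y in L]
def s(n,L,z):
    w=p2w(r,c(L),z)*1000; print(n,np.round(w,1).tolist(),np.round(np.linalg.norm(w[1]-w[0]),1),np.round(np.degrees(np.arctan2(*(w[1]-w[0])[[1,0]])),2))
s("upper dark line",[(122,203),(683,432)],14)
s("lower of dark line",[(120,212),(680,442)],14)
s("upper dark line z0",[(122,203),(683,432)],0)
s("rail back",[(96,270),(655,495)],14)
s("pad face",[(322,272),(397,172)],15)
s("base outer",[(52,318),(605,541)],4)
s("base left",[(52,318),(158,42)],4)
s("base end",[(605,541),(632,485)],4)
```

```text
[475. 278. 326.]
upper dark line [[1029.0, 3503.0, 14000.0], [-5409.7, 3614.2, 14000.0]] 6439.6 179.01
lower of dark line [[1015.9, 3598.9, 14000.0], [-5430.6, 3729.3, 14000.0]] 6447.8 178.84
upper dark line z0 [[462.3, 201.4, 0.0], [615.8, 198.8, 0.0]] 153.6 -0.99
rail back [[1037.3, 4268.7, 14000.0], [-5451.3, 4384.4, 14000.0]] 6489.7 178.98
pad face [[-1265.0, 3645.2, 15000.0], [-1598.6, 2297.1, 15000.0]] 1388.7 -103.9
base outer [[694.3, 1527.9, 4000.0], [-1044.4, 1568.6, 4000.0]] 1739.2 178.66
base left [[694.3, 1527.9, 4000.0], [684.5, 698.3, 4000.0]] 829.6 -90.68
base end [[-1044.4, 1568.6, 4000.0], [-1040.9, 1378.1, 4000.0]] 190.5 -88.95
```

Those heights were in mm; I'll redo it in metres.

Run:
```python
from h import *
r=np.load("w1.npy",allow_pickle=True).item()
c=lambda L:[[190+x/4.25-0.38,125+y/4.25-0.38] for x,y in L]
def s(n,L,z):
    w=p2w(r,c(L),z/1000)*1000; print(n,np.round(w,1).tolist(),np.round(np.linalg.norm(w[1]-w[0]),1),np.round(np.degrees(np.arctan2(*(w[1]-w[0])[[1,0]])),2))
s("upper dark line",[(122,203),(683,432)],14)
s("lower of dark line",[(120,212),(680,442)],14)
s("upper dark line z0",[(122,203),(683,432)],0)
s("rail back",[(96,270),(655,495)],14)
s("pad face",[(322,272),(397,172)],15)
s("base outer",[(52,318),(605,541)],4)
s("base left",[(52,318),(158,42)],4)
```

```text
upper dark line [[462.8, 204.7, 14.0], [609.8, 202.2, 14.0]] 147.0 -0.99
lower of dark line [[463.1, 202.5, 14.0], [610.3, 199.5, 14.0]] 147.2 -1.16
upper dark line z0 [[462.3, 201.4, 0.0], [615.8, 198.8, 0.0]] 153.6 -0.99
rail back [[462.6, 187.2, 14.0], [610.8, 184.6, 14.0]] 148.2 -1.02
pad face [[512.4, 206.9, 15.0], [519.4, 235.5, 15.0]] 29.5 76.1
base outer [[456.3, 168.8, 4.0], [608.7, 165.2, 4.0]] 152.5 -1.34
base left [[456.3, 168.8, 4.0], [457.1, 241.5, 4.0]] 72.8 89.32
```

The wrist picture shows the jig. The rail face runs from crop (122,208) to (682,438), so the jig origin is near (501.6, 201.2) mm with yaw about -1.05°. The blue pad is about 0.22 rad clockwise, and its face is about 20 mm from the pivot. Next I'll look at the square.

Run:
```python
from h import *
import plant
print([x for x in dir(plant) if not x.startswith('_')], getattr(plant,'tip_extent',None))
go([0.53,-0.20,0.20],22)
```

```text
['Unreachable', 'get_state', 'place_of', 'read_camera', 'sign_off', 'tip_extent', 'trace'] 0.017
t 4.15 pos [501.4 216.3 200.3] yawY 21.73 F [ 0.  -0.   0.5] open 1.003 q [ 0.22  0.05  1.94  0.    1.15 -0.16] tilt [-0. -0.]
tool shift cm [-3.974e+01 -1.275e+01  3.000e-02]
turn wz deg -0.27
```

```bash
python3 -m crank '[[-1,-3.3,-1.1,0,0,0,0],[-1,-3.3,-1.1,0,0,0,0],[-1,-3.3,-1.1,0,0,0,0],[-1,-3.3,-1.1,0,0,0,0],[-1,-3.3,-1.1,0,0,0,0]]' && python3 -m crank '[[-1,-3.3,-1.1,0,0,0,0],[-1,-3.3,-1.1,0,0,0,0],[-1,-3.3,-1.1,0,0,0,0],[-1,-3.3,-1.1,0,0,0,0],[-1,-3.3,-1.1,0,0,0,0]]' && python3 -m crank '[[-1,-3.3,-1.0,0,0,0,0],[-1,-3.3,-1.0,0,0,0,0],[-0.4,0,0,0,0,0,0],[-0.4,0,0,0,0,0,0]]'
python3 - <<'E'
from h import *
st()
r=read_camera("wrist"); cv2.imwrite("pics/w2.png",r["color"][:,:,::-1]); np.save("w2.npy",r,allow_pickle=True)
cv2.imwrite("pics/w2c.png",cv2.resize(r["color"][90:270,150:350,::-1],None,fx=4,fy=3.3333333*1.2,interpolation=cv2.INTER_CUBIC)[:,:])
for t in ["square","mat","square_grip"]:
    for d in place_of(t,"wrist"): print(t,round(d["p"],2),np.round(d["location"]),np.round(p2w(r,d["location"],0.003)*1000))
E
```

```text
time: 4.65
eef_pos: [0.5112, 0.0414, 0.2005]
tcp_rot: [0.561, 0.828, 0.0, 0.0]
contact_force: [-0.4, 0.8, -1.0]
opening: 1.0
time: 5.15
eef_pos: [0.521, -0.1324, 0.2004]
tcp_rot: [0.561, 0.828, 0.0, 0.0]
contact_force: [0.0, -0.1, 0.9]
opening: 0.999
time: 5.55
eef_pos: [0.5267, -0.2001, 0.2001]
tcp_rot: [0.562, 0.827, 0.0, -0.0]
contact_force: [0.1, -0.4, -0.5]
opening: 0.708
t 5.55 pos [ 526.7 -200.1  200.1] yawY 21.61 F [ 0.1 -0.4 -0.5] open 0.708 q [-0.54  0.09  1.9   0.    1.16 -0.92] tilt [-0.0004  0.0008]
square 0.67 [  7. 256.] [[ 302. -389.    3.]]
square 0.4 [284. 194.] [[ 559. -210.    3.]]
square_grip 0.85 [240. 158.] [[ 503. -192.    3.]]
square_grip 0.67 [94. 96.] [[ 350. -187.    3.]]
```

View pics/w2.png

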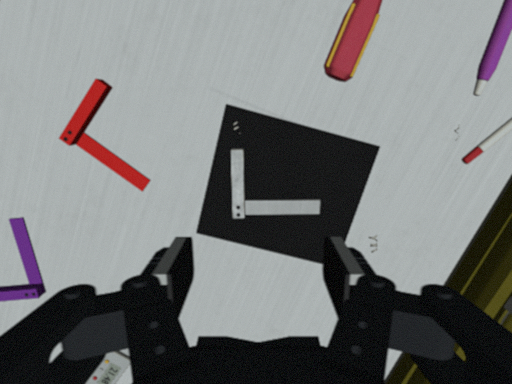

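Run:
```python
import cv2
i=cv2.imread("pics/w2.png")
cv2.imwrite("pics/w2d.png",cv2.resize(i[135:235,215:335],None,fx=6,fy=6,interpolation=cv2.INTER_CUBIC))
```

```text
(no output)
```

View pics/w2d.png

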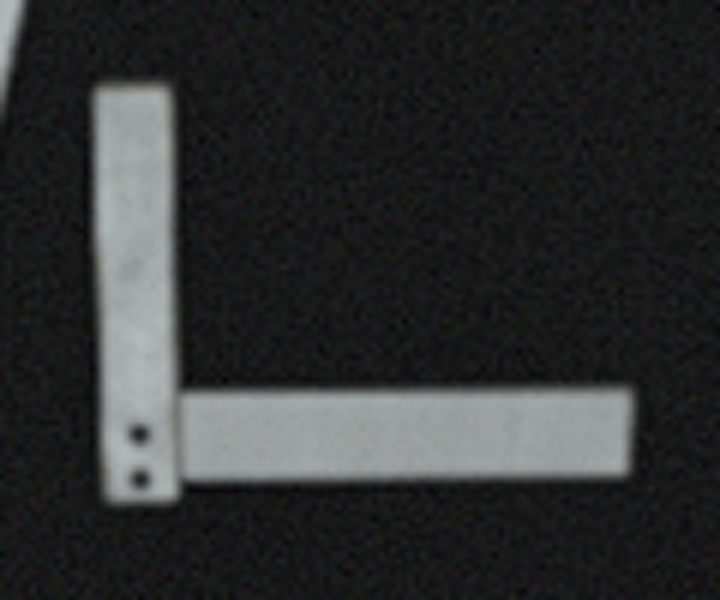

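This is the steel L, with the stock end at crop (132,85), the corner at (104,503) and the blade end at (632,430). It matches the description. I'll fit its pose to these corners.

Run:
```python
from h import *
from scipy.optimize import least_squares
r=np.load("w2.npy",allow_pickle=True).item()
px=np.array([(92,87),(172,85),(180,500),(104,503),(634,387),(630,476)])/6+[215,135]-0.42
P=np.array([(-46,35,14),(-34,35,14),(-34,-35,14),(-46,-35,14),(46,-20,2),(46,-35,2)])
def f(v,full=False):
    c,s=np.cos(v[2]),np.sin(v[2]); W=np.c_[v[0]+c*P[:,0]-s*P[:,1],v[1]+s*P[:,0]+c*P[:,1],P[:,2]+3]/1000
    return (w2p(r,W)-px).ravel()
o=least_squares(f,[551,-200,.4]); print(o.x,np.degrees(o.x[2]),np.round(o.fun,1))
x,y,a=o.x;c,s=np.cos(a),np.sin(a)
g=[x+c*-40-s*22,y+s*-40+c*22]; print("grip",g)
mc=np.array([(226,104),(379,147),(345,264),(197,233)]); w=p2w(r,mc,.003)*1000;print("mat",np.round(w,1).tolist(),w.mean(0))
go([g[0]/1000,g[1]/1000,.10],np.degrees(a))
```

```text
[ 5.46706344e+02 -2.00209112e+02  3.84179670e-01] 22.011873667643304 [ 0.2  0.1 -0.7  0.4 -0.7 -0.2  0.2 -0.6  0.4  0.8  0.5 -0.5]
grip [np.float64(501.376523782996), np.float64(-194.80472447809353)]
mat [[471.5, -147.5, 3.0], [628.9, -129.9, 3.0], [653.6, -259.7, 3.0], [488.6, -285.3, 3.0]] [ 560.65737931 -205.59608996    3.        ]
t 5.75 pos [ 526.8 -198.4  200.2] yawY 21.77 F [0.2 0.2 0.1] open 0.699 q [-0.54  0.09  1.9   0.    1.16 -0.92] tilt [-0.0002  0.0004]
tool shift cm [ 1.28 -2.23 10.02]
turn wz deg -0.24
```

```bash
python3 -m crank '[[0.3,0.3,-0.5,3.5,0,0,0],[0.3,0.3,-0.5,3.5,0,0,0],[0.3,0.3,-0.5,3.5,0,0,-0.2],[0.3,0.4,-0.7,3.5,0,0,0],[0.3,0,0,0,0,0,0]]' 60
python3 - <<'E'
from h import *
go([.5014,-.1948,.022],22)
r=read_camera("wrist"); cv2.imwrite("pics/w3.png",r["color"][:,:,::-1])
E
```

```text
time: 6.25
eef_pos: [0.4972, -0.1922, 0.0551]
tcp_rot: [0.56, 0.829, -0.0, -0.006]
contact_force: [-0.5, -0.2, -0.4]
opening: 0.351
t 6.25 pos [ 497.2 -192.2   55.1] yawY 21.95 F [-0.5 -0.2 -0.4] open 0.351 q [-0.56  0.23  2.04 -0.    0.88 -0.94] tilt [-0.0105  0.0065]
tool shift cm [-0.43  0.32  3.3 ]
turn wz deg -0.05
```

View pics/w3.png

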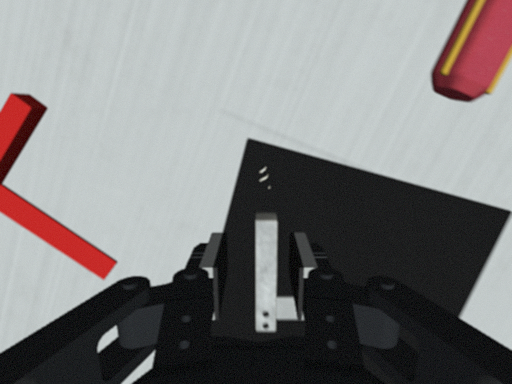

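```bash
python3 -m crank '[[0.3,0,0,0.5,0,0,0],[0.3,0,0,0,0,0,0]]'
python3 - <<'E'
from h import *
go([.5014,-.1948,.022],22)
E
```

```text
time: 6.5
eef_pos: [0.5032, -0.1963, 0.0573]
tcp_rot: [0.56, 0.829, 0.0, 0.002]
contact_force: [0.2, 0.4, 0.5]
opening: 0.352
t 6.50 pos [ 503.2 -196.3   57.3] yawY 21.91 F [0.2 0.4 0.5] open 0.352 q [-0.56  0.23  2.03  0.    0.87 -0.94] tilt [ 0.0032 -0.002 ]
tool shift cm [ 0.22 -0.12  3.52]
turn wz deg -0.09
```

```bash
python3 -m crank '[[0.3,0.1,-0.1,1.0,0,0,0],[0.3,0,0,1.0,0,0,0],[0.3,0,0,1.0,0,0,0],[0.3,0,0,0,0,0,0],[0.3,0,0,0,0,0,0]]'
python3 - <<'E'
from h import *
go([.5014,-.1948,.022],22)
E
```

```text
time: 7.0
eef_pos: [0.4999, -0.195, 0.0246]
tcp_rot: [0.56, 0.828, -0.0, -0.001]
contact_force: [-0.2, 0.9, 0.5]
opening: 0.349
t 7.00 pos [ 499.9 -195.    24.6] yawY 21.87 F [-0.2  0.9  0.5] open 0.349 q [-0.56  0.29  2.04 -0.    0.81 -0.94] tilt [-0.0012  0.0007]
tool shift cm [-0.03  0.15  0.26]
turn wz deg -0.13
```

```bash
python3 -m crank '[[0.3,0,0.1,0.2,0,0,0],[0.6,0,0,0,0,0,0],[1,0,0,0,0,0,0],[1,0,0,0,0,0,0],[1,0,0,0,0,0,0]]' 60;  python3 -m crank '[[1,0,0,0,0,0,0],[1,0,0,0,0,0,0]]' 80
python3 - <<'E'
from h import *
go([.5014,-.1948,.022],22)
r=read_camera("wrist"); cv2.imwrite("pics/w4.png",r["color"][:,:,::-1])
E
```

```text
time: 7.5
eef_pos: [0.5016, -0.195, 0.0238]
tcp_rot: [0.56, 0.828, 0.0, 0.001]
contact_force: [0.2, 0.2, 0.9]
opening: 0.116
time: 7.7
eef_pos: [0.5017, -0.195, 0.0238]
tcp_rot: [0.56, 0.828, 0.0, 0.001]
contact_force: [0.7, 0.3, 4.0]
opening: 0.11
t 7.70 pos [ 501.7 -195.    23.8] yawY 21.88 F [0.7 0.3 4. ] open 0.110 q [-0.56  0.29  2.04  0.    0.81 -0.94] tilt [ 0.001  -0.0005]
tool shift cm [ 0.03 -0.02  0.18]
turn wz deg -0.12
```

View pics/w4.png

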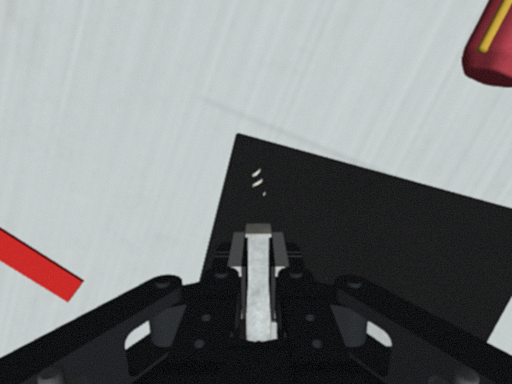

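```bash
python3 -m crank '[[1,0,0,-0.5,0,0,0],[1,0,0,-1.5,0,0,0],[1,0,0,-2,0,0,0],[1,0,0,-2,0,0,0],[1,0,0,-2,0,0,0]]' 80
python3 - <<'E'
from h import *
go([.5367,.2626,.10],-1.05)
E
```

```text
time: 8.25
eef_pos: [0.5008, -0.1946, 0.1045]
tcp_rot: [0.56, 0.828, -0.0, -0.0]
contact_force: [1.0, 0.2, -2.0]
opening: 0.109
t 8.25 pos [ 500.8 -194.6  104.5] yawY 21.88 F [ 1.   0.2 -2. ] open 0.109 q [-0.56  0.15  2.02 -0.    0.97 -0.94] tilt [-0.0007  0.0003]
tool shift cm [41.09 20.37  0.46]
turn wz deg 22.93
```

```bash
python3 -m crank '[[1,2.7,1.35,0,0,0,0],[1,2.7,1.35,0,0,0,0],[1,2.7,1.35,0,0,0,0],[1,2.7,1.35,0,0,0,0],[1,2.7,1.35,0,0,0,0]]' && python3 -m crank '[[1,2.7,1.35,0,0,0,0],[1,2.7,1.35,0,0,0,0],[1,2.7,1.35,0,0,0,0],[1,2.7,1.35,0,0,0,0],[1,2.7,1.35,0,0,0,0]]' && python3 -m crank '[[1,2.7,1.35,0,0,0,0],[1,2.7,1.35,0,0,0,0],[1,2.7,1.35,0,0,0,0],[1,2.7,1.35,0,0,0,0],[1,2.7,1.35,0,0,0,0]]' && python3 -m crank '[[1,0,0,0,0,0,7],[1,0,0,0,0,0,7],[1,0,0,0,0,0,7],[1,0,0,0,0,0,2],[1,0,0,0,0,0,0]]' ;python3 - <<'E'
from h import *
go([.5367,.2626,.10],-1.05)
r=read_camera("wrist"); cv2.imwrite("pics/w5.png",r["color"][:,:,::-1]);np.save("w5.npy",r,allow_pickle=True)
for n in ["top","scene"]:
    r=read_camera(n); cv2.imwrite(f"pics/{n}5.png",r["color"][:,:,::-1])
E
```

```text
time: 8.75
eef_pos: [0.5132, -0.0432, 0.1039]
tcp_rot: [0.56, 0.828, -0.0, -0.0]
contact_force: [0.0, 0.1, -2.1]
opening: 0.109
time: 9.25
eef_pos: [0.5255, 0.1072, 0.1039]
tcp_rot: [0.56, 0.828, -0.0, -0.0]
contact_force: [-0.2, 0.2, -1.6]
opening: 0.114
time: 9.75
eef_pos: [0.5379, 0.2576, 0.1038]
tcp_rot: [0.56, 0.828, -0.0, -0.0]
contact_force: [-0.0, -0.3, -2.2]
opening: 0.11
time: 10.25
eef_pos: [0.5379, 0.2564, 0.1037]
tcp_rot: [0.714, 0.7, -0.0, -0.0]
contact_force: [-0.7, -0.4, -1.6]
opening: 0.11
t 10.25 pos [537.9 256.4 103.7] yawY -1.11 F [-0.7 -0.4 -1.6] open 0.110 q [ 0.27  0.27  1.88 -0.    0.99  0.29] tilt [-0.0003 -0.0002]
tool shift cm [ 0.62 -0.13  0.37]
turn wz deg -0.06
```

View pics/w5.png

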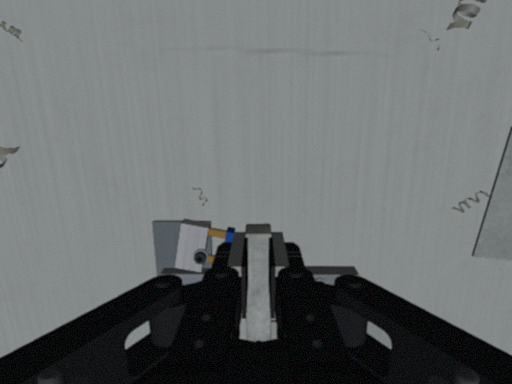

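Run:
```python
from h import *
r=np.load("w1.npy",allow_pickle=True).item()
c=lambda L:[[190+x/4.25-0.38,125+y/4.25-0.38] for x,y in L]
L=[(262,75),(327,118),(397,172),(378,155),(322,272),(175,205)]
w=p2w(r,c(L),.015)[:,:2]*1000
th=np.radians(76.1-90); a=(w-[493.9,217.1])@np.array([[np.cos(th),-np.sin(th)],[np.sin(th),np.cos(th)]])
print(np.round(a,1))
print("in jig when true",np.round(a+[-8,16],1))
# seen from w5
r=np.load("w5.npy",allow_pickle=True).item()
i=r["color"][200:350,140:370,::-1]; cv2.imwrite("pics/w5c.png",cv2.resize(i,None,fx=3.4,fy=3.4,interpolation=cv2.INTER_CUBIC))
```

```text
[[-17.9  23.9]
 [ -0.2  24.7]
 [ 20.4  24. ]
 [ 14.4  24.6]
 [ 20.4  -5.4]
 [-16.9 -12.4]]
in jig when true [[-25.9  39.9]
 [ -8.2  40.7]
 [ 12.4  40. ]
 [  6.4  40.6]
 [ 12.4  10.6]
 [-24.9   3.6]]
```

View pics/w5c.png

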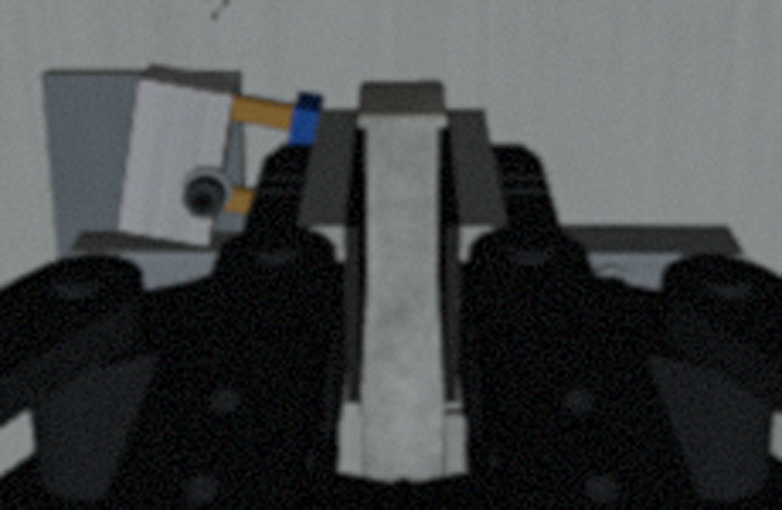

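Run:
```python
import cv2
i=cv2.imread("pics/top5.png")
cv2.imwrite("pics/top5c.png",cv2.resize(i[120:210,90:190],None,fx=6,fy=6,interpolation=cv2.INTER_CUBIC))
i=cv2.imread("pics/scene5.png")
cv2.imwrite("pics/sc5c.png",cv2.resize(i[120:220,130:250],None,fx=6,fy=6,interpolation=cv2.INTER_CUBIC))
```

```text
(no output)
```

View pics/sc5c.png

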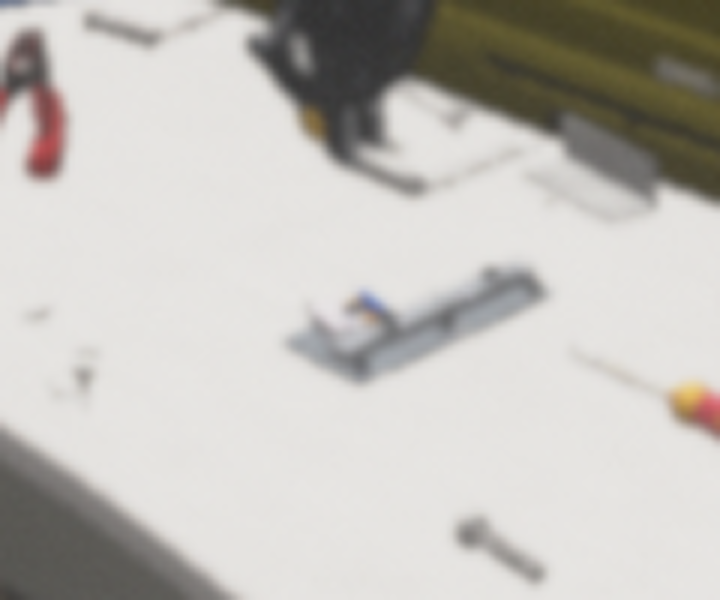

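Run:
```python
from h import *
s,Rm=st()
r=np.load("w5.npy",allow_pickle=True).item()
c=lambda L:[[140+x/3.4-0.35,200+y/3.4-0.35] for x,y in L]
w=p2w(r,c([(360,116),(447,116),(441,476),(362,476)]),.0969)*1000
print(np.round(w,1), np.round(w[:,:2]-s["eef_pos"][:2]*1000,1))
go([.5420,.2640,.05],-1.05)
```

```text
t 10.40 pos [538.1 256.4 103.6] yawY -1.09 F [ 1.1  0.1 -1.9] open 0.111 q [ 0.27  0.27  1.88 -0.    0.99  0.29] tilt [-0. -0.]
[[531.8 268.5  96.9]
 [543.2 268.3  96.9]
 [541.9 212.5  96.9]
 [530.5 212.7  96.9]] [[ -6.3  12.2]
 [  5.1  11.9]
 [  3.8 -43.9]
 [ -7.7 -43.7]]
t 10.40 pos [538.1 256.4 103.6] yawY -1.09 F [ 1.1  0.1 -1.9] open 0.111 q [ 0.27  0.27  1.88 -0.    0.99  0.29] tilt [-0. -0.]
tool shift cm [0.77 0.37 5.36]
turn wz deg -0.04
```

```bash
python3 -m crank '[[1,0.4,0.2,1.5,0,0,0],[1,0.4,0.2,1.5,0,0,0],[1,0,0,1.5,0,0,0],[1,0,0,1.5,0,0,0],[1,0,0,0,0,0,0]]' && python3 -m crank '[[1,0,0,1,0,0,0],[1,0,0,0.6,0,0,0],[1,0,0,0.4,0,0,0],[1,0,0,0,0,0,0]]'
python3 - <<'E'
from h import *
go([.5420,.2640,.0228],-1.05)
r=read_camera("wrist"); cv2.imwrite("pics/w6.png",cv2.resize(r["color"][180:384,100:400,::-1],None,fx=2.6,fy=2.6,interpolation=cv2.INTER_CUBIC));np.save("w6.npy",r,allow_pickle=True)
E
```

```text
time: 10.9
eef_pos: [0.5397, 0.2636, 0.0392]
tcp_rot: [0.714, 0.7, -0.003, -0.002]
contact_force: [-0.4, -0.2, -1.7]
opening: 0.108
time: 11.3
eef_pos: [0.5421, 0.2642, 0.0228]
tcp_rot: [0.714, 0.7, -0.0, -0.0]
contact_force: [0.1, 0.7, -1.3]
opening: 0.108
t 11.30 pos [542.1 264.2  22.8] yawY -1.13 F [ 0.1  0.7 -1.3] open 0.108 q [ 0.29  0.41  1.88 -0.    0.86  0.31] tilt [-0.0009 -0.0003]
tool shift cm [-0.02 -0.01 -0.  ]
turn wz deg -0.08
```

View pics/w6.png

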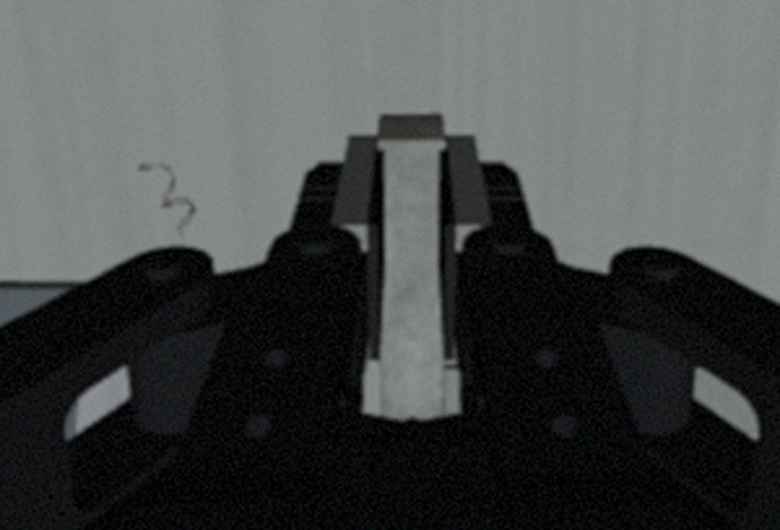

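```bash
python3 -m crank '[[1,-0.2,0,0,0,0,0],[1,-0.2,0,0,0,0,0],[1,0,0,0,0,0,0]]' 100; python3 -m crank '[[1,-0.05,0,0,0,0,0],[1,-0.05,0,0,0,0,0],[1,0,0,0,0,0,0]]'; python3 -m crank '[[1,-0.05,0,0,0,0,0],[1,0,0,0,0,0,0]]'
```

```text
time: 11.65
eef_pos: [0.5426, 0.2601, 0.0237]
tcp_rot: [0.714, 0.7, 0.0, 0.0]
contact_force: [-0.6, -0.4, -2.4]
opening: 0.1
time: 11.95
eef_pos: [0.5424, 0.2596, 0.0235]
tcp_rot: [0.714, 0.7, 0.0, -0.0]
contact_force: [-0.8, 1.3, -1.5]
opening: 0.101
time: 12.15
eef_pos: [0.5425, 0.2595, 0.0236]
tcp_rot: [0.714, 0.7, 0.001, -0.0]
contact_force: [-0.0, 3.8, -1.1]
opening: 0.105
```

```bash
python3 -m crank '[[1,0.1,0,0.04,0,0,0],[1,0.1,0,0.03,0,0,0],[1,0,-0.4,0,0,0,0],[1,0,-0.4,0,0,0,0],[1,0,-0.3,0,0,0,0]]'; python3 -m crank '[[1,0,-0.1,0,0,0,0],[1,0,-0.1,0,0,0,0],[1,0,0,0,0,0,0]]'; python3 -m crank '[[1,0,-0.1,0,0,0,0],[1,0,-0.1,0,0,0,0],[1,0,0,0,0,0,0]]'
```

```text
time: 12.65
eef_pos: [0.5306, 0.2609, 0.0224]
tcp_rot: [0.714, 0.7, -0.0, -0.0]
contact_force: [-0.8, 1.1, -1.5]
opening: 0.101
time: 12.95
eef_pos: [0.5292, 0.2611, 0.0227]
tcp_rot: [0.714, 0.7, -0.0, 0.0]
contact_force: [-0.4, 1.1, -2.1]
opening: 0.105
time: 13.25
eef_pos: [0.5272, 0.2612, 0.0226]
tcp_rot: [0.714, 0.7, -0.0, -0.0]
contact_force: [-0.8, -0.0, -2.2]
opening: 0.099
```

```bash
python3 -m crank '[[1,0,-0.1,0,0,0,0],[1,0,0,0,0,0,0]]'; python3 -m crank '[[1,0,-0.1,0,0,0,0],[1,0,0,0,0,0,0]]';python3 -m crank '[[1,0,-0.05,0,0,0,0],[1,0,0,0,0,0,0]]';python3 -m crank '[[1,0,-0.05,0,0,0,0],[1,0,0,0,0,0,0]]'
```

```text
time: 13.45
eef_pos: [0.5267, 0.2612, 0.0228]
tcp_rot: [0.714, 0.7, 0.0, 0.0]
contact_force: [0.5, 0.1, 0.0]
opening: 0.099
time: 13.65
eef_pos: [0.5264, 0.2613, 0.0231]
tcp_rot: [0.714, 0.7, 0.001, 0.001]
contact_force: [2.4, 0.3, -3.1]
opening: 0.099
time: 13.85
eef_pos: [0.5261, 0.2614, 0.0232]
tcp_rot: [0.714, 0.7, 0.001, 0.001]
contact_force: [4.7, 0.9, -3.6]
opening: 0.101
time: 14.05
eef_pos: [0.5259, 0.2616, 0.0233]
tcp_rot: [0.714, 0.7, 0.002, 0.001]
contact_force: [5.0, 0.9, -3.1]
opening: 0.096
```

```bash
for i in 1; do python3 -m crank '[[1,0,-0.05,0,0,0,0],[1,0,0,0,0,0,0]]'; python3 -m crank '[[1,0,-0.05,0,0,0,0],[1,0,0,0,0,0,0]]';python3 -m crank '[[1,0,-0.05,0,0,0,0],[1,0,0,0,0,0,0]]';python3 -m crank '[[1,0,-0.05,0,0,0,0],[1,0,0,0,0,0,0]]'; done; python3 -c "
from h import *
st()"
```

```text
time: 14.25
eef_pos: [0.5257, 0.2618, 0.0236]
tcp_rot: [0.714, 0.7, 0.002, 0.001]
contact_force: [6.0, 1.0, -3.9]
opening: 0.1
time: 14.45
eef_pos: [0.5255, 0.2619, 0.0237]
tcp_rot: [0.714, 0.7, 0.003, 0.001]
contact_force: [6.2, 1.7, -3.0]
opening: 0.105
time: 14.65
eef_pos: [0.5252, 0.2621, 0.0239]
tcp_rot: [0.714, 0.7, 0.003, 0.001]
contact_force: [5.7, 2.0, -2.8]
opening: 0.105
time: 14.85
eef_pos: [0.5248, 0.2621, 0.0241]
tcp_rot: [0.714, 0.7, 0.003, 0.001]
contact_force: [5.4, 1.9, -1.7]
opening: 0.102
t 14.85 pos [524.8 262.1  24.1] yawY -1.12 F [ 5.4  1.9 -1.7] open 0.102 q [0.29 0.38 1.92 0.   0.84 0.31] tilt [0.0066 0.0023]
```

```bash
python3 -m crank '[[1,0,-0.05,0.06,0,0,0],[1,0,0,0,0,0,0]]'; python3 -m crank '[[1,0,-0.05,0.06,0,0,0],[1,0,0,0,0,0,0]]';python3 -m crank '[[1,0,-0.05,0,0,0,0],[1,0,0,0,0,0,0]]';python3 -m crank '[[1,0,-0.05,0,0,0,0],[1,0,0,0,0,0,0]]';  python3 -c "
from h import *
st()"
```

```text
time: 15.05
eef_pos: [0.5245, 0.2622, 0.0236]
tcp_rot: [0.714, 0.7, 0.003, 0.002]
contact_force: [6.8, 1.1, -2.0]
opening: 0.1
time: 15.25
eef_pos: [0.5238, 0.2622, 0.023]
tcp_rot: [0.714, 0.7, 0.003, 0.001]
contact_force: [6.5, 2.2, -0.9]
opening: 0.103
time: 15.45
eef_pos: [0.5231, 0.2622, 0.0229]
tcp_rot: [0.714, 0.7, 0.003, 0.001]
contact_force: [5.4, 1.9, -0.7]
opening: 0.102
time: 15.65
eef_pos: [0.5226, 0.2622, 0.0229]
tcp_rot: [0.714, 0.7, 0.003, 0.001]
contact_force: [5.8, 1.8, -2.1]
opening: 0.103
t 15.65 pos [522.6 262.2  22.9] yawY -1.13 F [ 5.8  1.8 -2.1] open 0.103 q [0.29 0.37 1.93 0.   0.83 0.31] tilt [0.0059 0.0022]
```

```bash
python3 -m crank '[[1,0,-0.05,0,0,0,0],[1,0,0,0,0,0,0]]'; python3 -m crank '[[1,0,-0.05,0,0,0,0],[1,0,0,0,0,0,0]]';python3 -m crank '[[1,0,-0.05,0,0,0,0],[1,0,0,0,0,0,0]]'
```

```text
time: 15.85
eef_pos: [0.5225, 0.2623, 0.023]
tcp_rot: [0.714, 0.7, 0.003, 0.002]
contact_force: [5.8, 2.6, -2.2]
opening: 0.1
time: 16.05
eef_pos: [0.5224, 0.2623, 0.023]
tcp_rot: [0.714, 0.7, 0.004, 0.002]
contact_force: [7.4, 1.8, -2.5]
opening: 0.102
time: 16.25
eef_pos: [0.5223, 0.2624, 0.0231]
tcp_rot: [0.714, 0.7, 0.004, 0.002]
contact_force: [8.9, 2.2, -3.2]
opening: 0.101
```

Run:
```python
from h import *
for n in ["top"]:
    r=read_camera(n); cv2.imwrite(f"pics/{n}7.png",cv2.resize(r["color"][120:210,90:200,::-1],None,fx=6,fy=6,interpolation=cv2.INTER_CUBIC))
r=read_camera("scene"); cv2.imwrite(f"pics/scene7.png",cv2.resize(r["color"][130:200,150:240,::-1],None,fx=7,fy=7,interpolation=cv2.INTER_CUBIC))
```

```text
(no output)
```

View pics/scene7.png

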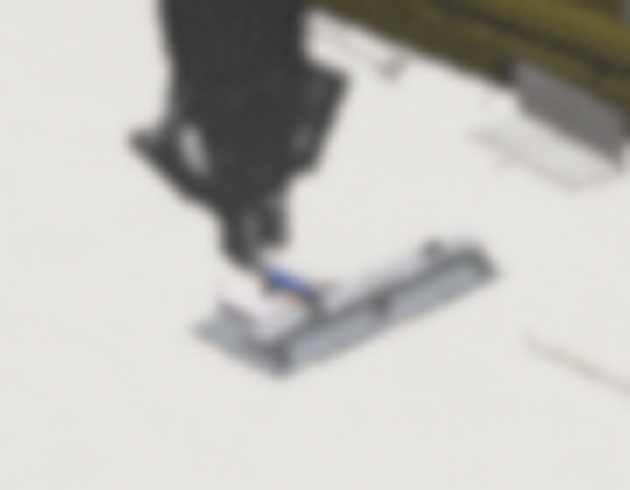

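```bash
python3 -m crank '[[1,-0.1,0,0,0,0,0],[1,-0.05,0,0,0,0,0],[1,0,0,0,0,0,0]]'; python3 -m crank '[[1,-0.05,0,0,0,0,0],[1,0,0,0,0,0,0]]';python3 -m crank '[[1,-0.05,0,0,0,0,0],[1,0,0,0,0,0,0]]';python3 -m crank '[[1,-0.05,0,0,0,0,0],[1,0,0,0,0,0,0]]'; python3 -c "
from h import *
st()"
```

```text
time: 16.65
eef_pos: [0.5223, 0.2608, 0.0234]
tcp_rot: [0.714, 0.7, 0.004, 0.002]
contact_force: [8.4, 1.7, -1.8]
opening: 0.099
time: 16.85
eef_pos: [0.5223, 0.2604, 0.0234]
tcp_rot: [0.714, 0.7, 0.004, 0.002]
contact_force: [8.1, 1.8, -1.4]
opening: 0.103
time: 17.05
eef_pos: [0.5223, 0.26, 0.0234]
tcp_rot: [0.714, 0.7, 0.004, 0.002]
contact_force: [7.9, 2.1, -2.1]
opening: 0.099
time: 17.25
eef_pos: [0.5223, 0.2599, 0.0235]
tcp_rot: [0.714, 0.7, 0.005, 0.002]
contact_force: [7.1, 4.3, -1.4]
opening: 0.101
t 17.25 pos [522.3 259.9  23.5] yawY -1.13 F [ 7.1  4.3 -1.4] open 0.101 q [0.29 0.37 1.93 0.   0.83 0.31] tilt [0.0093 0.004 ]
```

```bash
python3 -m crank '[[1,-0.05,-0.03,0,0,0,0],[1,0,0,0,0,0,0]]';python3 -m crank '[[1,-0.05,-0.03,0,0,0,0],[1,0,0,0,0,0,0]]'; python3 -m crank '[[1,-0.03,-0.03,0,0,0,0],[1,0,0,0,0,0,0]]'
```

```text
time: 17.45
eef_pos: [0.5223, 0.2599, 0.0236]
tcp_rot: [0.714, 0.7, 0.005, 0.002]
contact_force: [9.0, 6.5, -2.9]
opening: 0.105
time: 17.65
eef_pos: [0.5222, 0.2598, 0.0237]
tcp_rot: [0.714, 0.7, 0.006, 0.002]
contact_force: [8.9, 7.2, -3.4]
opening: 0.105
time: 17.85
eef_pos: [0.5222, 0.2598, 0.0239]
tcp_rot: [0.714, 0.7, 0.007, 0.002]
contact_force: [9.7, 7.9, -3.9]
opening: 0.1
```

```bash
python3 -m crank '[[1,-0.02,-0.02,0.04,0,0,0],[1,0,0,0,0,0,0],[1,0,0,0,0,0,0],[1,0,0,0,0,0,0],[1,0,0,0,0,0,0]]';python3 -m crank '[[1,0,0,0,0,0,0],[1,0,0,0,0,0,0],[1,0,0,0,0,0,0],[1,0,0,0,0,0,0],[1,0,0,0,0,0,0]]'; python3 -m crank '[[1,0,0,0,0,0,0],[1,0,0,0,0,0,0],[1,0,0,0,0,0,0]]'
python3 - <<'E'
from h import *
s,_=st(); print(s["wrist_torque"])
for n in ["top"]:
    r=read_camera(n); cv2.imwrite(f"pics/{n}8.png",cv2.resize(r["color"][120:210,90:200,::-1],None,fx=6,fy=6,interpolation=cv2.INTER_CUBIC))
r=read_camera("wrist"); cv2.imwrite("pics/w8.png",cv2.resize(r["color"][180:384,100:400,::-1],None,fx=2.6,fy=2.6,interpolation=cv2.INTER_CUBIC))
E
```

```text
time: 18.35
eef_pos: [0.5222, 0.2598, 0.0238]
tcp_rot: [0.714, 0.7, 0.007, 0.002]
contact_force: [8.8, 8.5, -3.1]
opening: 0.099
time: 18.85
eef_pos: [0.5222, 0.2598, 0.0238]
tcp_rot: [0.714, 0.7, 0.007, 0.002]
contact_force: [8.0, 8.1, -2.4]
opening: 0.1
time: 19.15
eef_pos: [0.5222, 0.2598, 0.0238]
tcp_rot: [0.714, 0.7, 0.007, 0.002]
contact_force: [8.4, 9.0, -2.5]
opening: 0.095
t 19.15 pos [522.2 259.8  23.8] yawY -1.16 F [ 8.4  9.  -2.5] open 0.095 q [0.29 0.37 1.94 0.   0.83 0.3 ] tilt [0.0125 0.0068]
[ 1.40154358 -1.47390374  0.32636954]
```

View pics/top8.png

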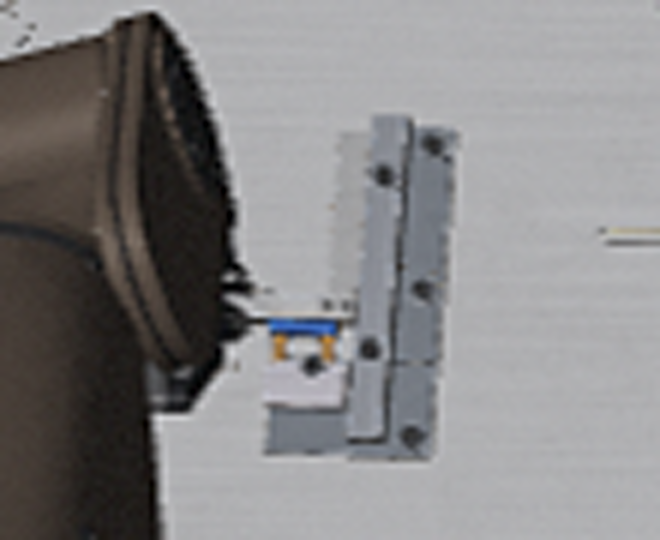

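View pics/w8.png

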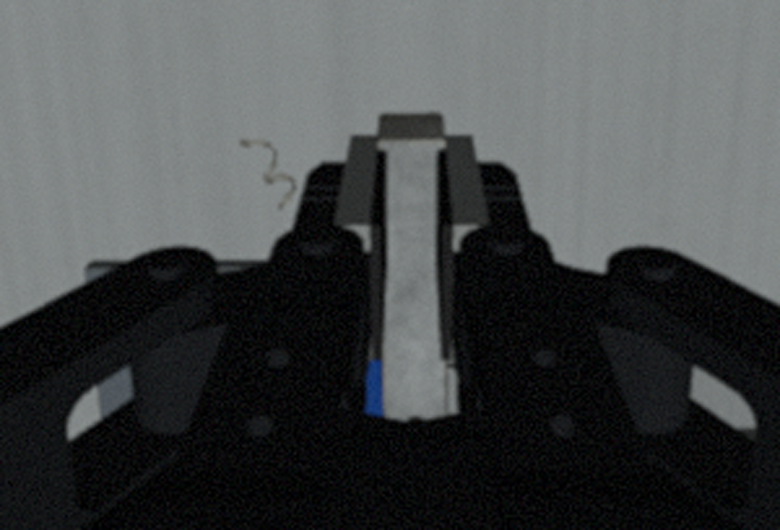

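The top picture shows the blue pad (268–338, 327) flat against the stock and the blade edge along the rail. To be sure of the pad force despite rail friction, I'll press slightly more along x and hold again.

```bash
python3 -m crank '[[1,0,-0.04,0,0,0,0],[1,0,0,0,0,0,0],[1,0,0,0,0,0,0]]';python3 -m crank '[[1,0,-0.03,0,0,0,0],[1,0,0,0,0,0,0],[1,0,0,0,0,0,0],[1,0,0,0,0,0,0],[1,0,0,0,0,0,0]]'; python3 -m crank '[[1,0,0,0,0,0,0],[1,0,0,0,0,0,0],[1,0,0,0,0,0,0],[1,0,0,0,0,0,0],[1,0,0,0,0,0,0]]'
python3 - <<'E'
from h import *
st()
E
```

```text
time: 19.55
eef_pos: [0.5221, 0.2599, 0.0238]
tcp_rot: [0.714, 0.7, 0.007, 0.002]
contact_force: [9.9, 7.8, -3.4]
opening: 0.1
time: 20.05
eef_pos: [0.5221, 0.2598, 0.0238]
tcp_rot: [0.714, 0.7, 0.007, 0.002]
contact_force: [10.0, 8.0, -3.7]
opening: 0.102
time: 20.55
eef_pos: [0.5221, 0.2598, 0.0239]
tcp_rot: [0.714, 0.7, 0.007, 0.002]
contact_force: [10.5, 8.4, -3.8]
opening: 0.101
t 20.55 pos [522.1 259.8  23.9] yawY -1.14 F [10.5  8.4 -3.8] open 0.101 q [0.29 0.37 1.94 0.   0.82 0.3 ] tilt [0.0142 0.007 ]
```

```bash
python3 -m crank '[[1,0.08,0.1,0,0,0,0],[1,0.1,0.1,0,0,0,0],[1,0.1,0.2,0,0,0,0],[1,0.2,0.4,0,0,0,0],[1,0.2,0.8,0,0,0,0]]';python3 -m crank '[[1,0.2,0.8,-0.3,0,0,0],[1,0,0,-1.5,0,0,0],[1,0,0,-3,0,0,0],[1,0,0,-3,0,0,0],[1,0,0,0,0,0,0]]'; python3 -m crank '[[1,2,4,-3,0,0,0],[1,2,4,-3,0,0,0],[1,0,0,0,0,0,0],[1,0,0,0,0,0,0]]'
python3 - <<'E'
from h import *
st()
r=read_camera("wrist"); cv2.imwrite("pics/w9.png",cv2.resize(r["color"][:,:,::-1],None,fx=1.5,fy=1.5,interpolation=cv2.INTER_CUBIC)); np.save("w9.npy",r,allow_pickle=True)
r=read_camera("top"); cv2.imwrite("pics/top9.png",cv2.resize(r["color"][120:210,90:200,::-1],None,fx=6,fy=6,interpolation=cv2.INTER_CUBIC)); np.save("t9.npy",r,allow_pickle=True)
E
```

```text
time: 21.05
eef_pos: [0.5301, 0.263, 0.0209]
tcp_rot: [0.714, 0.7, -0.004, -0.003]
contact_force: [-4.8, -0.8, 7.3]
opening: 0.1
time: 21.55
eef_pos: [0.544, 0.2663, 0.1047]
tcp_rot: [0.714, 0.7, 0.004, 0.002]
contact_force: [0.3, 0.2, -1.3]
opening: 0.102
time: 21.95
eef_pos: [0.6163, 0.301, 0.1547]
tcp_rot: [0.714, 0.7, -0.0, -0.0]
contact_force: [-0.4, -0.7, -1.4]
opening: 0.102
t 21.95 pos [616.3 301.  154.7] yawY -1.12 F [-0.4 -0.7 -1.4] open 0.102 q [0.31 0.39 1.62 0.   1.13 0.33] tilt [-0.0004  0.    ]
```

View pics/w9.png

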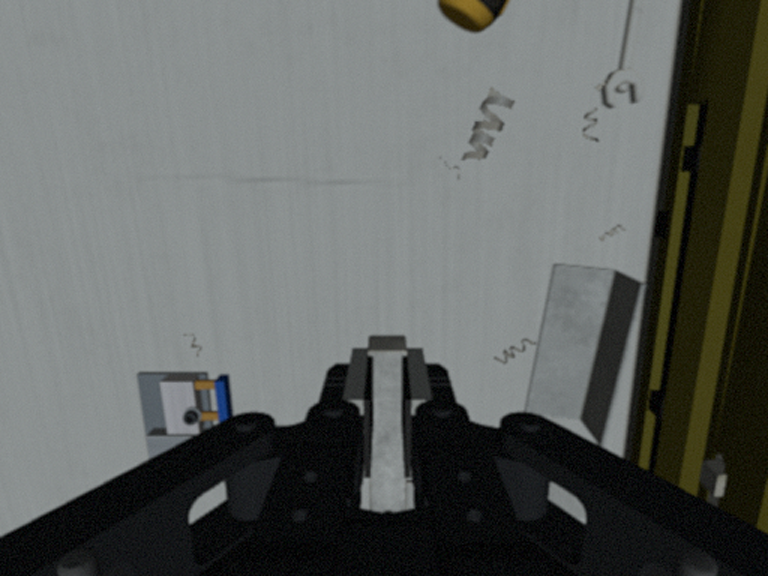

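View pics/top9.png

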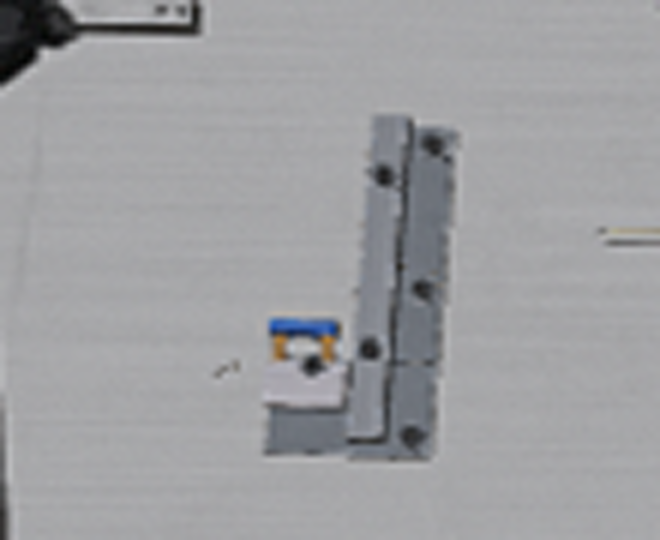

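Run:
```python
from h import *
r=np.load("w9.npy",allow_pickle=True).item()
cv2.imwrite("pics/w9c.png",cv2.resize(r["color"][240:310,85:165,::-1],None,fx=9,fy=8,interpolation=cv2.INTER_CUBIC))
```

```text
(no output)
```

View pics/w9c.png

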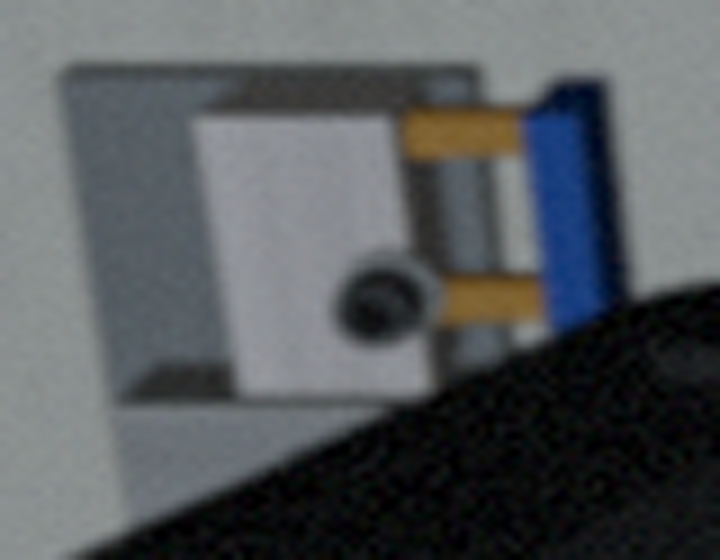

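Run:
```python
from h import *
r=np.load("w9.npy",allow_pickle=True).item()
def a(L,z):
    w=p2w(r,[[85+x/9-.44,240+y/8-.44] for x,y in L],z); d=w[1]-w[0]; return round(np.degrees(np.arctan2(d[1],d[0])),2)
print("block top/side",a([(195,117),(400,114)],.015),a([(238,400),(195,117)],.015))
print("pad left edge",a([(555,335),(525,112)],.015), "block right",a([(437,392),(393,117)],.015))
print("base top/side",a([(65,71),(478,70)],.004),a([(115,400),(63,75)],.004))
go([.5035,-.195,.10],21.9)
```

```text
block top/side -0.06 88.76
pad left edge 89.7 block right 90.18
base top/side -0.92 88.47
t 22.05 pos [614.1 300.3 152.2] yawY -1.13 F [ 0.7 -0.2 -2.2] open 0.099 q [0.31 0.39 1.62 0.   1.13 0.33] tilt [-0.005  -0.0015]
tool shift cm [-49.73 -10.05   5.35]
turn wz deg -23.03
```

```bash
python3 -m crank '[[1,-3.1,-0.6,0,0,0,0],[1,-3.1,-0.6,0,0,0,0],[1,-3.1,-0.6,0,0,0,0],[1,-3.1,-0.6,0,0,0,0],[1,-3.1,-0.6,0,0,0,0]]' && python3 -m crank '[[1,-3.1,-0.6,0,0,0,0],[1,-3.1,-0.6,0,0,0,0],[1,-3.1,-0.6,0,0,0,0],[1,-3.1,-0.6,0,0,0,0],[1,-3.1,-0.6,0,0,0,0]]' && python3 -m crank '[[1,-3.1,-0.6,0,0,0,0],[1,-3.1,-0.6,0,0,0,0],[1,-3.1,-0.6,0,0,0,0],[1,-3.1,-0.6,0,0,0,0],[1,-3.1,-0.6,0,0,0,0]]' && python3 -m crank '[[1,-3.1,-0.5,1,0,0,-7],[1,0,0,2,0,0,-7],[1,0,0,2,0,0,-7],[1,0,0,0,0,0,-2],[1,0,0,0,0,0,0]]'
python3 - <<'E'
from h import *
go([.509,-.199,.024],21.9)
r=read_camera("wrist"); cv2.imwrite("pics/w10.png",r["color"][:,:,::-1])
E
```

```text
time: 22.55
eef_pos: [0.5803, 0.1452, 0.1525]
tcp_rot: [0.714, 0.7, -0.002, -0.001]
contact_force: [0.3, 0.5, -2.3]
opening: 0.099
time: 23.05
eef_pos: [0.5472, -0.0086, 0.1527]
tcp_rot: [0.714, 0.7, -0.001, -0.002]
contact_force: [-0.3, 0.4, -1.8]
opening: 0.101
time: 23.55
eef_pos: [0.5144, -0.1624, 0.1527]
tcp_rot: [0.714, 0.7, -0.001, -0.002]
contact_force: [-0.2, -0.7, -1.4]
opening: 0.105
time: 24.05
eef_pos: [0.5088, -0.1918, 0.102]
tcp_rot: [0.56, 0.828, -0.0, -0.003]
contact_force: [-0.7, 0.9, -2.1]
opening: 0.1
t 24.05 pos [ 508.8 -191.8  102. ] yawY 21.85 F [-0.7  0.9 -2.1] open 0.100 q [-0.55  0.17  2.   -0.    0.97 -0.93] tilt [-0.0052  0.0031]
tool shift cm [-0.71 -0.22  7.8 ]
turn wz deg -0.05
```

View pics/w10.png

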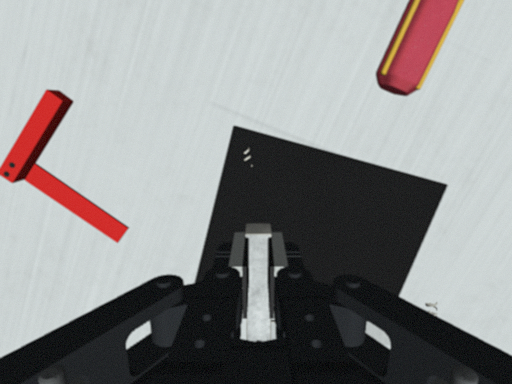

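```bash
python3 -m crank '[[1,-0.4,-0.1,1.5,0,0,0],[1,-0.3,-0.1,2,0,0,0],[1,0,0,2,0,0,0],[1,0,0,1.5,0,0,0],[1,0,0,0,0,0,0]]'; python3 -m crank '[[1,0,0,0.3,0,0,0],[1,0,0,0,0,0,0],[1,0,0,0,0,0,0]]'; python3 -c "
from h import *
go([.509,-.199,.024],21.9)"
```

```text
time: 24.6
eef_pos: [0.5101, -0.1992, 0.0317]
tcp_rot: [0.56, 0.828, -0.0, -0.003]
contact_force: [-0.7, -0.6, -1.4]
opening: 0.099
time: 24.9
eef_pos: [0.5129, -0.2008, 0.0327]
tcp_rot: [0.56, 0.828, 0.0, 0.001]
contact_force: [-0.2, 0.1, -1.6]
opening: 0.106
t 24.90 pos [ 512.9 -200.8   32.7] yawY 21.88 F [-0.2  0.1 -1.6] open 0.106 q [-0.56  0.3   2.01 -0.    0.83 -0.94] tilt [ 0.0016 -0.001 ]
tool shift cm [ 0.31 -0.29  0.87]
turn wz deg -0.02
```

```bash
python3 -m crank '[[1,0,0,0.3,0,0,0],[1,0,0,0.3,0,0,0],[1,0,0,0,0,0,0],[1,0,0,0,0,0,0]]'; python3 -m crank '[[1,0,0,0.1,0,0,0],[1,0,0,0,0,0,0]]';python3 -m crank '[[1,0,0,0.1,0,0,0],[1,0,0,0,0,0,0]]'; python3 -c "
from h import *
st()"
```

```text
time: 25.3
eef_pos: [0.512, -0.2003, 0.0256]
tcp_rot: [0.56, 0.828, -0.0, -0.0]
contact_force: [0.1, 0.2, -1.1]
opening: 0.098
time: 25.5
eef_pos: [0.5121, -0.2004, 0.0247]
tcp_rot: [0.56, 0.828, -0.0, -0.0]
contact_force: [-0.1, -0.6, -1.1]
opening: 0.099
time: 25.7
eef_pos: [0.5123, -0.2004, 0.0239]
tcp_rot: [0.56, 0.828, 0.0, 0.0]
contact_force: [-0.2, 0.6, -0.2]
opening: 0.108
t 25.70 pos [ 512.3 -200.4   23.9] yawY 21.88 F [-0.2  0.6 -0.2] open 0.108 q [-0.56  0.31  2.01  0.    0.82 -0.94] tilt [ 0.0001 -0.0001]
```

```bash
python3 -m crank '[[1,0,0,0.05,0,0,0],[1,0,0,0,0,0,0]]' 30; python3 -m crank '[[0.7,0,0,0,0,0,0],[0.4,0,0,0,0,0,0],[0.3,0,0,0,0,0,0],[0.3,0,0,0,0,0,0]]'; python3 -m crank '[[0.3,0,0,-1,0,0,0],[0.3,0,0,-3,0,0,0],[0.3,0,0,-4,0,0,0],[0.3,0,0,-4,0,0,0],[0.3,0,0,-4,0,0,0]]'; python3 -m crank '[[0,0,0,0,0,0,0],[0,0,0,0,0,0,0]]'
python3 - <<'E'
from h import *
st()
r=read_camera("wrist"); cv2.imwrite("pics/w11.png",r["color"][:,:,::-1]); np.save("w11.npy",r,allow_pickle=True)
r=read_camera("top"); cv2.imwrite("pics/top11.png",r["color"][:,:,::-1])
E
```

```text
time: 25.9
eef_pos: [0.5124, -0.2005, 0.0239]
tcp_rot: [0.56, 0.828, -0.0, -0.0]
contact_force: [-1.5, 1.5, 4.7]
opening: 0.095
time: 26.3
eef_pos: [0.5122, -0.2005, 0.0231]
tcp_rot: [0.56, 0.828, -0.0, 0.0]
contact_force: [-0.1, -0.5, -0.9]
opening: 0.353
time: 26.8
eef_pos: [0.512, -0.2003, 0.1855]
tcp_rot: [0.56, 0.828, 0.0, 0.0]
contact_force: [1.1, -0.0, -0.1]
opening: 0.348
time: 27.0
eef_pos: [0.5129, -0.2008, 0.1854]
tcp_rot: [0.56, 0.828, 0.0, 0.002]
contact_force: [-0.9, -0.1, 0.2]
opening: 0.497
t 27.00 pos [ 512.9 -200.8  185.4] yawY 21.88 F [-0.9 -0.1  0.2] open 0.497 q [-0.56  0.07  1.94 -0.    1.12 -0.94] tilt [ 0.0034 -0.0021]
```

View pics/w11.png

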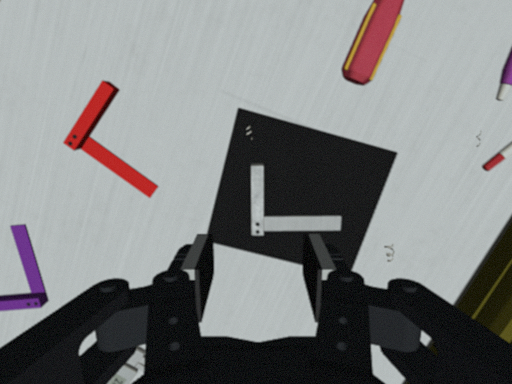

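View pics/top11.png

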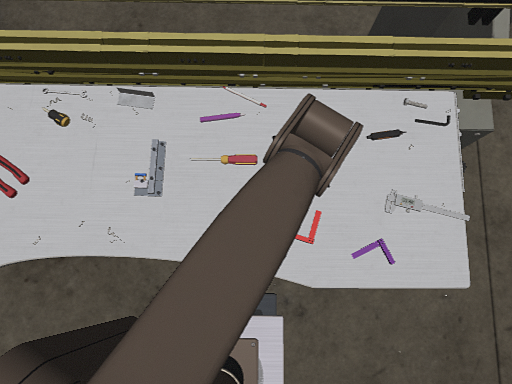

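The wrist picture shows the square flat near the mat's middle, at about (295,200), and the bystanders are unmoved. I'll take one last clear look at the jig from above.

```bash
python3 -m crank '[[0,3.3,1.0,0,0,0,0],[0,3.3,1.1,0,0,0,0],[0,3.3,1.1,0,0,0,0],[0,3.3,1.1,0,0,0,0],[0,3.3,1.1,0,0,0,0]]' && python3 -m crank '[[0,3.3,1.1,0,0,0,0],[0,3.3,1.1,0,0,0,0],[0,3.3,1.1,0,0,0,0],[0,3.3,1.1,0,0,0,0],[0,3.3,1.1,0,0,0,0]]' && python3 -m crank '[[0,3.3,1.1,0,0,0,0],[0,3.3,1.1,0,0,0,0],[0,0,0,0,0,0,0],[0,0,0,0,0,0,0],[0,0,0,0,0,0,0]]';python3 - <<'E'
from h import *
st()
r=read_camera("wrist"); np.save("w12.npy",r,allow_pickle=True)
cv2.imwrite("pics/w12.png",cv2.resize(r["color"][120:270,180:360,::-1],None,fx=4,fy=4,interpolation=cv2.INTER_CUBIC))
r=read_camera("top"); cv2.imwrite("pics/top12.png",cv2.resize(r["color"][90:290,90:410,::-1],None,fx=2.5,fy=2.5,interpolation=cv2.INTER_CUBIC)); np.save("t12.npy",r,allow_pickle=True)
E
```

```text
time: 27.6
eef_pos: [0.4993, -0.0256, 0.1811]
tcp_rot: [0.56, 0.828, -0.001, -0.002]
contact_force: [1.0, -0.2, 0.7]
opening: 0.502
time: 28.1
eef_pos: [0.4888, 0.1477, 0.1811]
tcp_rot: [0.56, 0.828, -0.001, -0.002]
contact_force: [-0.4, 0.6, 0.1]
opening: 0.505
time: 28.6
eef_pos: [0.4856, 0.2151, 0.182]
tcp_rot: [0.56, 0.828, -0.001, -0.001]
contact_force: [-0.1, -0.1, -0.3]
opening: 0.501
t 28.60 pos [485.6 215.1 182. ] yawY 21.85 F [-0.1 -0.1 -0.3] open 0.501 q [ 0.23  0.04  1.99 -0.    1.12 -0.16] tilt [-0.0024 -0.0009]
```

View pics/w12.png

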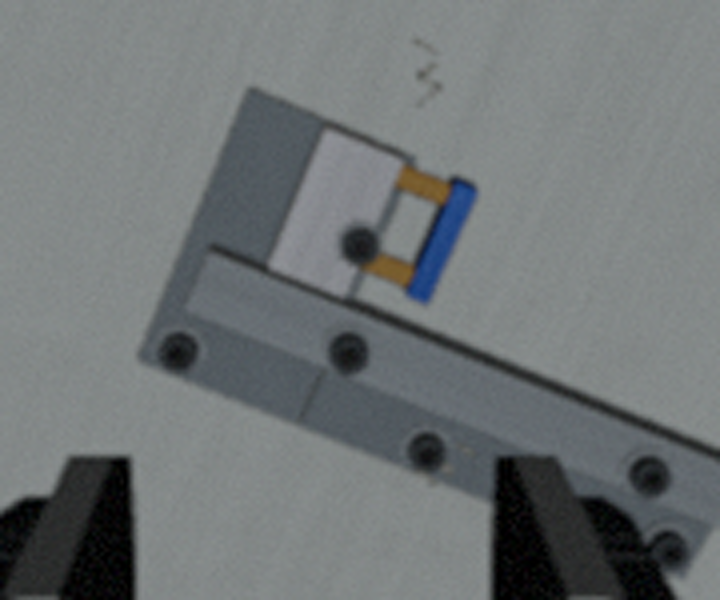

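View pics/top12.png

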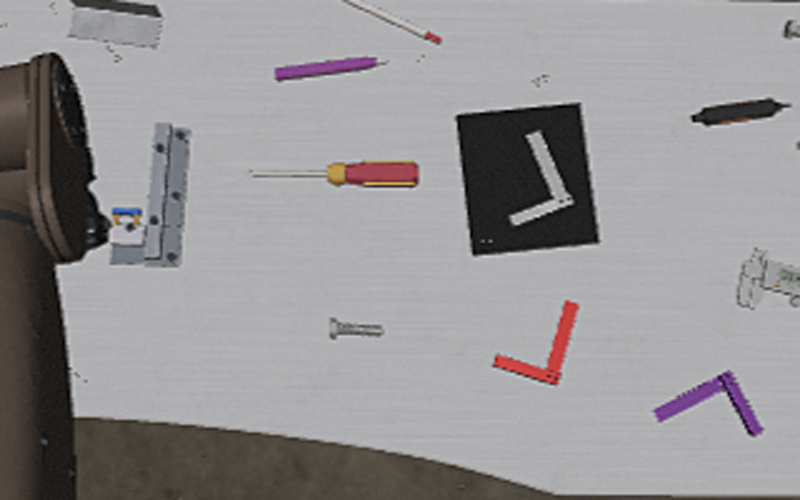

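Run:
```python
from h import *
r=np.load("w12.npy",allow_pickle=True).item()
def a(L,z):
    w=p2w(r,[[180+x/4-.38,120+y/4-.38] for x,y in L],z); d=w[1]-w[0]; return round(np.degrees(np.arctan2(d[1],d[0])),2)
print("pad",a([(430,301),(476,190)],.015),"block",a([(268,268),(325,128)],.015),a([(325,128),(410,162)],.015),"base",a([(140,355),(250,88)],.004),"rail",a([(210,252),(718,459)],.014))
```

```text
pad 91.33 block 89.86 0.1 base 88.69 rail -0.99
```

Run:
```python
from h import *
for n in ["w1","w12"]:
    r=np.load(n+".npy",allow_pickle=True).item(); c=r["color"].astype(float)
    c=cv2.resize(c[120:270,180:360].astype(np.float32),None,fx=8,fy=8,interpolation=cv2.INTER_CUBIC)
    def ang(m,z,long=True):
        m=m.astype(np.uint8); k,l,s,_=cv2.connectedComponentsWithStats(m); j=1+np.argmax(s[1:,4]); ys,xs=np.nonzero(l==j)
        w=p2w(r,np.c_[180+(xs+.5)/8-.5,120+(ys+.5)/8-.5],z)[:,:2]*1000
        box=cv2.minAreaRect(w.astype(np.float32)); 
        u,v=np.linalg.eigh(np.cov(w.T)); d=v[:,1]; return round(np.degrees(np.arctan2(d[1],d[0]))%180,2),np.round(box[1],1),round(box[2],2)
    print(n,"pad",ang((c[...,2]-c[...,0]>60),.015))
    print(" block",ang((c.min(2)>140),.015))
```

```text
w1 pad (np.float64(77.69), array([29.3,  5.4]), 77.43)Traceback (most recent call last):
  File "<stdin>", line 11, in <module>
  File "<stdin>", line 6, in ang
    return _wrapfunc(a, 'argmax', axis=axis, out=out, **kwds)
    return bound(*args, **kwds)
ValueError: attempt to get argmax of an empty sequence
```

Run:
```python
from h import *
for n in ["w1","w12"]:
    r=np.load(n+".npy",allow_pickle=True).item(); c=r["color"].astype(float)
    c=cv2.resize(c[120:270,180:360].astype(np.float32),None,fx=8,fy=8,interpolation=cv2.INTER_CUBIC)
    for th in (40,60,80):
        m=(c[...,2]-c[...,0]>th).astype(np.uint8); k,l,s,_=cv2.connectedComponentsWithStats(m); j=1+np.argmax(s[1:,4]); ys,xs=np.nonzero(l==j)
        w=p2w(r,np.c_[180+(xs+.5)/8-.5,120+(ys+.5)/8-.5],.015)[:,:2]*1000
        d=np.linalg.eigh(np.cov(w.T))[1][:,1]; print(n,th,round(np.degrees(np.arctan2(d[1],d[0]))%180,2),round(cv2.minAreaRect(w.astype(np.float32))[2],2))
    # block: warm-white, R-B small & bright relative
    g=c.mean(2); print(np.percentile(g,[50,90,97,99]))
    m=((g>118)&(c[...,0]-c[...,1]>2)).astype(np.uint8); m=cv2.morphologyEx(m,cv2.MORPH_OPEN,np.ones((15,15)));k,l,s,_=cv2.connectedComponentsWithStats(m)
    if k>1:
        j=1+np.argmax(s[1:,4]); ys,xs=np.nonzero(l==j); w=p2w(r,np.c_[180+(xs+.5)/8-.5,120+(ys+.5)/8-.5],.015)[:,:2]*1000
        print("block",cv2.minAreaRect(w.astype(np.float32)))
```

```text
w1 40 77.74 77.57
w1 60 77.69 77.43
w1 80 77.68 77.32
[122.69433975 125.42733078 126.67016693 127.85465302]
w12 40 89.73 89.47
w12 60 89.69 89.41
w12 80 89.61 89.45
[133.21897888 136.38157654 137.65307846 138.83172607]
```

The refined pad angle is about 89.6°, against 89.0° for the jig's y axis. That 0.6° difference is within the 2° limit, so I'm handing in.

```bash
python3 -c "
from plant import *
print(sign_off())"
```

```text
the job is handed in; nothing more can be done
None
```

I pressed the steel square into the jig until the swing arm stopped hard and flush, then laid the square back on the mat. I handed the job in at about 29 s of the 72 s.

- **Press:** I backed the square off the rail while it pushed the arm round, at about 6 N. Then I pressed both faces and held for over 2 s. The wrist sensor read 8–10.5 N toward the pad and about 8–9 N toward the rail. These are total forces on the tool; rail friction means the pad's own share isn't known exactly. They stayed well under 20 N at every reading.
- **Swing arm:** The last pictures put the pad face about 0.6° from true, by fitting the blue pad area, within the 2° limit. A rough hand-picked pad edge, only about 30 pixels long, had read 2.3° off, and the arm's block edges about 0.9°. I trusted the area fit and the hard stop.
- **Square:** It lies flat and released. In the top picture its outline centre is within a few mm of the mat's centre.
- **Other things:** The screwdriver, bolt and marker look unmoved in the top picture, and the robot stands clear of everything.
- **Disturbance:** As I backed out of the jig, the wrist force briefly read 7 N upward. The square or fingertips probably brushed the worktop.

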